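Close up the row of spacer blanks in the sanding fixture

ROBOT

A 6-joint arm with a two-finger parallel gripper is mounted at the origin on the work surface. World frame = base frame: x ahead of the robot, y to its left, z up, the work surface at z = 0. Lengths are in mm, angles in rad, forces in N, time in s.
With the tool pointing down it reaches from about 425 to 950 mm from the base axis. Payload 3.5 kg.
Tool frame: the origin (TCP) lies midway between the tips of the shut fingers; the grasp point (between the pads) lies 19 mm behind it (pinch_z is the distance from the TCP to the grasp point, in mm); z points along the fingers, y is the direction in which the jaws open and shut (so a half turn about z gives the same grasp; the last joint's range is limited). The gripper opens to 85 mm and grips with 20 to 120 N. Pads are 22 mm wide; open, the fingers measure 114 mm over their backs; the gripper's body (76 mm by 85 mm) begins 54 mm behind the grasp point. The pads swing forward as they close: fully open they stand 13 mm farther back than shut.
Start: joints at [-1.336, 0.286, 1.577, -0, 1.279, -0.15], TCP at [253.399, -625.616, 231.325] pointing down, gripper open.
Joint ranges: [-2.77, 2.77], [-0.9, 2.22], [0.21, 2.48], [-1.53, 4.67], [0.24, 2.81], [-2.84, 2.84]. Speed limits (rad/s): [2.79, 2.79, 3.14, 3.14, 3.14, 3.14].

INTERFACE

Orientations are given as a unit quaternion [x, y, z, w].
In Python, from bench import read_state, capture, get_calibration, finish_job, pinch_z gives the robot as it stands.
- The arm moves only by the tool apply_moves, never from a script. Its argument "steps" is text: rows parted by semicolons, each of 7 numbers parted by spaces: the gripper command: -1 is fully open, 1 is shut, values between are in proportion, then the shift along the tool's x, y, z in m, then the turn, a rotation vector about the tool's x, y, z in rad. In form: fingers tx ty tz ax ay az; .... A call has 1 to 8 rows; each row shifts and turns the pose as measured when the row begins, along the tool's axes as they then stand; what a row does not reach is not made up. A row lasts 1/8 s, in which the tool goes at most 62.5 mm and 10.7 degrees, less where a joint would pass 70% of its speed; a pose out of reach is approached as far as the arm can. A call is refused whole if a number of a shift passes 0.0625 or a number of a turn 0.188, either way. A call with a gripper value outside its range is refused whole. The fingers move at their own pace and stop on an object; "squeeze" is the grip in N (left out, the last holds). Time passes only in rows, so rows that do not move let the fingers close. It gives the time, the measured TCP pose, the force and the opening at its end, in the units of the state.
- read_state(): the state, without advancing time (a new reading comes with each control period).
- capture(name): name is "side" or "top" or "wrist"; returns the picture (384x512x3 uint8, red, green, blue); there is no depth.
- get_calibration(name): a dict with "fovy" (degrees; the focal length in pixels is half the picture's height over the tangent of half this angle, whatever the lens; pixels are square), "cx", "cy" (the principal point, pixels), "camera_from_world" (4x4, takes a point from world to camera coordinates); the wrist camera has in their place "tool_from_camera" (4x4, takes a point from camera to tool coordinates, whose origin is the TCP and whose axes are the flange's). Camera axes: x right, y down, z forward; pixel columns grow to the right and rows downward; lengths in mm; the calibration is good to about 2 mm. A picture is of the moment at which its call begins: read the wrist's pose just before it. get_calibration takes no time and is no camera call.
- finish_job(): hands the job in, once; it reports no verdict.
The state is a dict: "time": time; "q": joint angles; "qvel": joint speeds; "effort": joint torques, N m; "tcp_pos": TCP position; "ee_rot": TCP orientation; "ft_force": force on the tool from outside, world axes, zero at the start; "torque": the same for the moment, N m; "gripper_width": finger opening in mm.
Only numpy, scipy, OpenCV 4.12 (cv2) and the standard library are available. Lean on these libraries where they do the work, as an engineer would, in place of code of your own. Each camera call takes 0.05 s, during which the arm holds its last target.

TASK

Get the row of five spacer blanks in the sanding fixture ready for sanding: with your fingertips behind the tail blank and touching no other, push the whole row along the channel until it sits tight against the end stop. Then push the swing keeper by its knob fully across the channel, so that it closes in behind the tail blank, and leave it there. Keep the fingers behind what they push, grip and lift nothing, and leave the sander, tumbler and brush where they are.

Things in the scene. Friction and masses are not known exactly. Their poses are not given: they have to be found in the camera images.
- fixture: Gang sanding fixture, fixed to the bench: grey plate 380 x 150 x 10 mm with an open-topped channel along its middle. Origin: centre of the plate's underside, at bench height. x axis along the channel towards the end stop, y across it (keeper's pivot on the +y side), z up. Place varies; x points within 0.28 rad of world +y.
- channel_rear (a point): Middle of the channel's open rear end, on the plate (10 mm above the bench), at fixture x = -160, y = 0 mm. The channel is two steel guide bars at fixture y = +-24 mm, each 10 mm wide, from x = -160 to +165 mm, 38 mm apart inside; their tops are 18 mm above the bench, 8 mm above the plate.
- stop_face (a point): Middle of the end stop's face that the leading blank must meet: fixture x = +165, y = 0 mm, 26 mm above the bench. The stop is a steel block 72 mm wide across the channel, 18 mm thick, its top 36 mm above the bench.
- blank1: Leading blank, nearest the stop: solid aluminium block 32 mm long along the channel, 36 mm across, 32 mm high, about 100 g, a dark bolt hole in its top. Origin: centre of its underside, 10 mm above the bench (top 42 mm above the bench). Axes as the fixture's. Tight against the stop its origin is at fixture x = +149 mm; the row starts 60 to 120 mm short.
- blank2: an aluminium spacer blank like the others, second in the row, touching blank1. Same origin and axes.
- blank3: an aluminium spacer blank like the others, third in the row. Same origin and axes.
- blank4: an aluminium spacer blank like the others, fourth in the row. Same origin and axes.
- blank5: an aluminium spacer blank like the others, last in the row (the tail blank), farthest from the stop: its rear face (16 mm behind its origin) is the one to push on. With the row tight against the stop its origin is at fixture x = +21 mm and its rear face at +5 mm. Same origin and axes.
- keeper (a joint): Swing keeper's angle, rad. 0 = shut: straight across the channel, front edge 1 mm behind the tail blank of a tight row (hard stop). Grows as it opens backwards, away from the stop, to 2.3; starts at 1.7 to 2.1. At angle q the arm points from the pivot along fixture (-sin q, -cos q). Stiff hinge: stays where left, about 1 N at the knob moves it.
- keeper_pivot (a point): Keeper's upright pivot axis, 26 mm above the bench, at fixture x = -4, y = +50 mm. Across the channel, a small catch block (14 x 22 mm, top 34 mm above the bench) at fixture x = 11, y = -48 mm stands just in front of where the arm's free end lies when shut.
- keeper_knob (a point): Middle of the round black knob on the free end of the keeper arm, 49 mm above the bench, 100 mm from the pivot axis. Knob 20 mm in diameter, from 32 to 66 mm above the bench. The arm is a steel flat 16 mm wide, from 20 to 32 mm above the bench, ending 6 mm beyond the knob's axis.
- sander: Bystander: blue cordless orbital sander standing on its round 125 mm pad, 150 mm high. Origin: centre of its underside.
- tumbler: Bystander: tall blue tumbler with a side handle, 94 mm in diameter, 190 mm high. Origin: centre of its underside.
- stock_bin: Bystander: low red open bin of spare blanks, 160 x 220 mm, 55 mm high, fixed to the bench. Origin: centre of its underside.
- brush: Bystander: flat paint brush lying on the bench, about 200 x 50 mm, 22 mm high. Origin: on the bench, under the place where the handle meets the ferrule.
There are look-alikes about, which are no part of the job. Leave any blue or green look-alike of the blank1 alone.

How it is judged (in metres and radians):
On the way, in this order (a step that is already met when the one before it is completed fails the run):
1. the whole row is pushed home against the end stop while the keeper is still open (x of blank1 in the frame of fixture above 0.1455 m and x of blank5 in the frame of fixture above 0.0175 m and value of joint keeper above 1 rad), for 0.2 s.
2. the keeper is swung shut behind the tail blank (x of blank1 in the frame of fixture above 0.1455 m and x of blank5 in the frame of fixture above 0.0175 m and value of joint keeper below 0.06 rad), for 0.2 s.
At the end, for the whole second after the job is handed in: All five blanks flat in the channel and at rest, the leading blank within 3.5 mm of the end stop and the tail blank within 3.5 mm of its tight position (so no gaps in the row), the keeper shut to within 0.06 rad (all of step 2 and z of each of blank1, blank2, blank3, blank4, blank5 in the frame of fixture below 0.013 m and angle between each of blank1, blank2, blank3, blank4, blank5's own z axis and vertical below 0.08 rad and linear speed of each of blank1, blank2, blank3, blank4, blank5 below 0.01 m/s and y of blank1 in the frame of fixture between -0.005 and 0.005 m and y of blank2 in the frame of fixture between -0.005 and 0.005 m and y of blank3 in the frame of fixture between -0.005 and 0.005 m and y of blank4 in the frame of fixture between -0.005 and 0.005 m and y of blank5 in the frame of fixture between -0.005 and 0.005 m); the robot touches nothing.
It fails at once if the tail blank is gripped, or pushed on from beside or on top, in place of from behind (contact force between the fingers and blank5 above 2 N and x of the grasp point in the frame of blank5 above -0.006 m).
It fails at once if the keeper's knob is taken between the fingers (horizontal distance between the grasp point and keeper_knob below 0.006 m and height (world z) of the grasp point below 0.072 m).
It fails at once if a blank is lifted more than 6 mm off the plate or tipped (z of any of blank1, blank2, blank3, blank4, blank5 in the frame of fixture above 0.016 m or angle between any of blank1, blank2, blank3, blank4, blank5's own z axis and vertical above 0.3 rad).
It fails at once if the fingers push on a blank other than the tail blank (over 2 N) (contact force between the fingers and blank1 above 2 N or contact force between the fingers and blank2 above 2 N or contact force between the fingers and blank3 above 2 N or contact force between the fingers and blank4 above 2 N).
It fails at once if the sander, tumbler or brush is moved more than 15 mm (distance of any of sander, tumbler, brush from where it was at the start of the episode above 0.015 m).
It also fails if it takes over 56 s, if anything falls off the work surface, if the arm or the gripper's body presses on something with over 40 N, if the wrist force passes 120 N, or if a joint passes its speed limit or range.

## Working session

There is one attempt and no reset: what is moved stays moved. The work goes in short steps, Python scripts to look and compute and a tool call to move; the robot and the scene stay as the last step left them, time stands still between calls to the robot, and variables do not carry over. Pictures are saved under pics/ and viewed, and the job is handed in when it is done.

Besides the shell and the picture viewer there is one more tool, called after ">>>" by a JSON object that holds its "method" and its "body", one argument or row to a line. apply_moves: Moves the arm, as the interface text tells. Its arguments: {"type":"object","properties":{"steps":{"type":"string"},"squeeze":{"type":"number"}},"required":["steps"]}

```bash
mkdir -p pics; ls
python3 - <<'E'
from bench import *
import cv2
s=read_state();print(s)
for n in("side","top","wrist"):
    c=get_calibration(n);print(n,c)
    im=capture(n);cv2.imwrite(f"pics/{n}0.png",cv2.cvtColor(im,cv2.COLOR_RGB2BGR))
E
```

```text
pics
{'time': 0.0, 'q': array([-1.33598877e+00,  2.87157256e-01,  1.57819615e+00, -1.58553442e-05,
        1.27863448e+00, -1.50007934e-01]), 'qvel': array([-0.00093905,  0.0011381 , -0.00103244,  0.00071995,  0.00134213,
       -0.00049924]), 'effort': array([-6.57306718e-04, -4.05988455e+01, -2.92622870e+01, -2.47232911e-04,
        5.79503132e-03, -2.84222054e-06]), 'tcp_pos': array([ 253.24728113, -624.96495432,  229.94244059]), 'ee_rot': array([ 9.81545522e-01,  1.91224876e-01, -5.83456104e-05, -1.19621714e-03]), 'ft_force': array([0.1069256 , 0.83962023, 1.4413791 ]), 'torque': array([-0.05032426, -0.02125651, -0.00114815]), 'gripper_width': 85.57250811492065}
side {'fovy': 44.63257857596832, 'cx': 267.6785266099689, 'cy': 200.7393374852166, 'camera_from_world': array([[-8.74985992e-01, -4.84098288e-01, -6.95426111e-03,
         5.24861592e+02],
       [-3.68644609e-01,  6.75482536e-01, -6.38611381e-01,
         2.17586072e+02],
       [ 3.13848158e-01, -5.56212361e-01, -7.69497981e-01,
         1.28475349e+03],
       [ 0.00000000e+00,  0.00000000e+00,  0.00000000e+00,
       
[... 215 characters left out ...]
    [-9.97425821e-01,  4.80551367e-03, -7.15446666e-02,
         5.74754992e+02],
       [ 7.15703323e-02,  5.39983559e-03, -9.97420939e-01,
         1.29860430e+03],
       [ 0.00000000e+00,  0.00000000e+00,  0.00000000e+00,
         1.00000000e+00]])}
wrist {'fovy': 66.70875778385985, 'cx': 253.75608001651875, 'cy': 192.9211765051506, 'tool_from_camera': array([[ 4.79067304e-04, -9.64958086e-01, -2.62403627e-01,
         6.54838879e+01],
       [ 9.99999881e-01,  4.38231876e-04,  2.14142829e-04,
         6.69107210e-01],
       [-9.16452209e-05, -2.62403698e-01,  9.64958181e-01,
        -1.43599902e+02],
       [ 0.00000000e+00,  0.00000000e+00,  0.00000000e+00,
         1.00000000e+00]])}
```

View pics/side0.png

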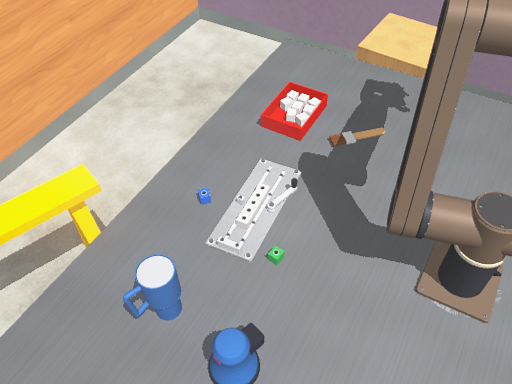

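View pics/top0.png

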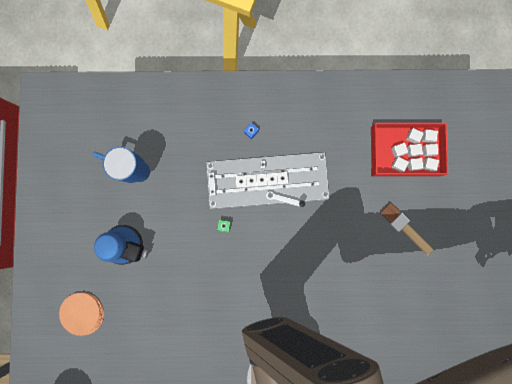

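View pics/wrist0.png

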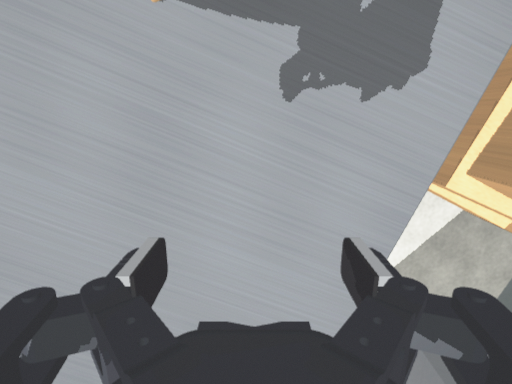

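Run:
```python
import cv2
a=cv2.imread("pics/top0.png");cv2.imwrite("pics/topz.png",cv2.resize(a[140:225,195:340],None,fx=5.5,fy=5.5,interpolation=cv2.INTER_CUBIC))
a=cv2.imread("pics/side0.png");cv2.imwrite("pics/sidez.png",cv2.resize(a[150:265,200:310],None,fx=5,fy=5,interpolation=cv2.INTER_CUBIC))
```

```text
(no output)
```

View pics/topz.png

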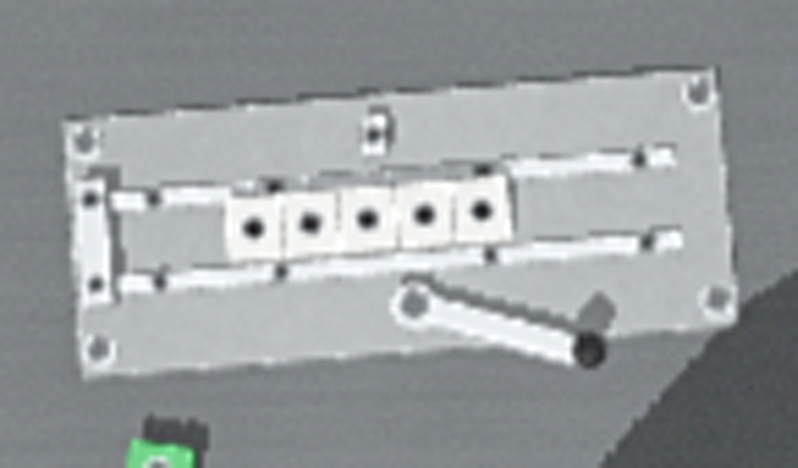

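View pics/sidez.png

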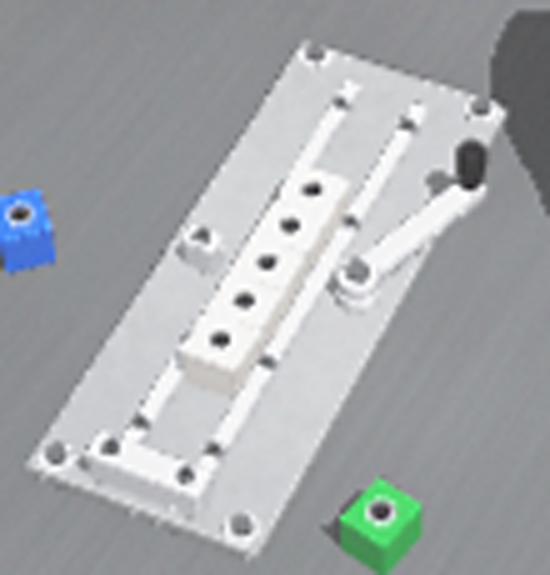

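```bash
cat > h.py <<'E'
import numpy as np
from bench import *
def ray(name,uv,T=None):
    c=get_calibration(name)
    f=192/np.tan(np.radians(c["fovy"]/2))
    d=np.array([(uv[0]-c["cx"])/f,(uv[1]-c["cy"])/f,1.])
    if T is None:
        M=np.linalg.inv(c["camera_from_world"])
    else: M=T@c["tool_from_camera"]
    return M[:3,3],M[:3,:3]@d
def on(name,uv,z,T=None):
    o,d=ray(name,uv,T);return o+d*(z-o[2])/d[2]
def tz(x,y,s=5.5,ox=195,oy=140): return ((x+.5)/s-.5+ox,(y+.5)/s-.5+oy)
def fit(F,W):
    F=np.array(F,float);W=np.array(W)[:,:2];f0=F.mean(0);w0=W.mean(0)
    a=F-f0;b=W-w0;th=np.arctan2((a[:,0]*b[:,1]-a[:,1]*b[:,0]).sum(),(a*b).sum())
    R=np.array([[np.cos(th),-np.sin(th)],[np.sin(th),np.cos(th)]]);t=w0-R@f0
    return th,t,W-(F@R.T+t)
E
python3 - <<'E'
from h import *
F=[(190,-75),(190,75),(-190,-75),(-190,75)]
Wt=[on("top",tz(*p),10) for p in [(65,121),(85,378),(716,68),(738,325)]]
Ws=[on("side",tz(*p,5,200,150),10) for p in [(30,466),(250,556),(306,42),(506,114)]]
for W in(Wt,Ws):
    th,t,r=fit(F,W);print(th,t,r.round(1).tolist())
    R=np.array([[np.cos(th),-np.sin(th)],[np.sin(th),np.cos(th)]])
    T=R.T
    top=W is Wt
    P=[(254,228),(310,222),(367,218),(424,214),(481,210)] if top else [(220,339),(244,300),(267,262),(291,225),(312,189)]
    for p in P:
        w=on("top",tz(*p),42) if top else on("side",tz(*p,5,200,150),42)
        print("blank",w.round(1),(T@(w[:2]-t)).round(1))
    for nm,p,z in [("knob",(592,348) if top else (471,147),66),("piv",(413,304) if top else (357,270),36)]:
        w=on("top",tz(*p),z) if top else on("side",tz(*p,5,200,150),z)
        print(nm,w.round(1),(T@(w[:2]-t)).round(1))
E
```

```text
1.6471934181659253 [615.97274301  41.43679311] [[-0.3, -0.9], [0.4, -1.7], [-0.3, 0.8], [0.1, 1.9]]
blank [610.  124.5  42. ] [83.3 -0.4]
blank [613.2  92.9  42. ] [51.6 -1.2]
blank [615.3  60.8  42. ] [19.4 -0.8]
blank [617.4  28.7  42. ] [-12.8  -0.5]
blank [619.5  -3.4  42. ] [-45.   -0.1]
knob [540.4 -62.8  66. ] [-98.1  83.3]
piv [567.1  35.1  36. ] [-2.6 49.2]
1.6396002988452778 [616.98504932  44.12048161] [[-3.9, -2.5], [2.7, -0.6], [-0.3, -1.2], [1.5, 4.2]]
blank [611.8 124.   42. ] [80.1 -0.3]
blank [614.3  91.9  42. ] [47.9 -0.6]
blank [617.  60.  42.] [15.8 -1.1]
blank [618.8  27.5  42. ] [-16.7  -0.7]
blank [622.   -4.2  42. ] [-48.5  -1.6]
knob [542.2 -62.8  66. ] [-101.5   81.9]
piv [568.7  35.1  36. ] [-5.7 48.8]
```

```bash
cat >> h.py <<'E'
from scipy.spatial.transform import Rotation as Ro
TH=1.645;T0=np.array([616.4,42.5])
def setfix(th,t):
    global TH,T0;TH=th;T0=np.array(t)
def f2w(x,y): 
    c,s=np.cos(TH),np.sin(TH);return T0+np.array([c*x-s*y,s*x+c*y])
def w2f(w):
    c,s=np.cos(TH),np.sin(TH);d=np.array(w)[:2]-T0;return np.array([c*d[0]+s*d[1],-s*d[0]+c*d[1]])
def pose():
    s=read_state();R=Ro.from_quat(s["ee_rot"]).as_matrix()
    T=np.eye(4);T[:3,:3]=R;T[:3,3]=s["tcp_pos"];return s,T
def yawof(T): return np.arctan2(T[1,0],T[0,0])
def tilt(T): return T[:3,:3].T@np.cross(T[:3,2],[0,0,-1])  # tool-axis rotvec to be vertical
def show():
    s,T=pose();print("t",round(s["time"],2),"tcp",s["tcp_pos"].round(1),"fix",w2f(s["tcp_pos"]).round(1),"yaw",round(yawof(T),3),"tilt",tilt(T).round(3),"F",s["ft_force"].round(1),"w",round(s["gripper_width"],1),"q",s["q"].round(2))
def plan(pts,yaws,start=None):
    """pts: successive world xyz mm, yaws; prints rows in tool axes"""
    s,T=pose();p=s["tcp_pos"];y=yawof(T)
    for P,Y in zip(pts,yaws):
        d=np.array(P)-p;c,sn=np.cos(y),np.sin(y)
        a=(Y-y+np.pi)%(2*np.pi)-np.pi
        print(np.round([c*d[0]+sn*d[1],sn*d[0]-c*d[1],-d[2]],1),"az",round(-a,3))
        p=np.array(P);y=Y
E
python3 - <<'E'
from h import *
show()
s,T=pose();p=s["tcp_pos"];r0,a0=np.hypot(*p[:2]),np.arctan2(p[1],p[0])
g=f2w(-105,0);r1,a1=np.hypot(*g),np.arctan2(g[1],g[0]);y0=yawof(T)
n=16;pts=[];ys=[]
for i in range(1,n+1):
    k=i/n;r=r0+(r1-r0)*k;a=a0+(a1-a0)*k;pts.append([r*np.cos(a),r*np.sin(a),230+(120-230)*k]);ys.append(y0+(TH-y0)*k)
plan(pts,ys)
E
```

```text
t 0.15 tcp [ 253.3 -625.1  230.2] fix [-638.9  411.6] yaw 0.385 tilt [-0.002 -0.    -0.   ] F [ 0.5 -0.4 -0.1] w 85.2 q [-1.34  0.29  1.58 -0.    1.28 -0.15]
[45.6 -4.5  7.1] az -0.079
[45.4 -4.   6.9] az -0.079
[45.3 -3.5  6.9] az -0.079
[45.1 -3.   6.9] az -0.079
[44.9 -2.5  6.9] az -0.079
[44.7 -2.   6.9] az -0.079
[44.6 -1.6  6.9] az -0.079
[44.4 -1.1  6.9] az -0.079
[44.2 -0.6  6.9] az -0.079
[44.  -0.2  6.9] az -0.079
[43.8  0.3  6.9] az -0.079
[43.6  0.8  6.9] az -0.079
[43.4  1.2  6.9] az -0.079
[43.2  1.7  6.9] az -0.079
[42.9  2.1  6.9] az -0.079
[42.7  2.6  6.9] az -0.079
```

>>> {"method": "apply_moves", "body": {
  "steps": "1 0.0455 -0.004 0.004 0 0 -0.079;1 0.0455 -0.004 0.004 0 0 -0.079;1 0.0455 -0.0035 0.004 0 0 -0.079;1 0.045 -0.003 0.004 0 0 -0.079;1 0.045 -0.0025 0.004 0 0 -0.079;1 0.045 -0.002 0.004 0 0 -0.079;1 0.0445 -0.0015 0.004 0 0 -0.079;1 0.0445 -0.001 0.004 0 0 -0.079",
  "squeeze": 30
}}

```text
time: 1.15
tcp_pos: [524.6, -383.1, 193.8]
ee_rot: [0.87, 0.493, 0.0, -0.003]
ft_force: [0.2, 0.8, 0.3]
gripper_width: -0.1
```

Run:
```python
from h import *
show()
s,T=pose();p=s["tcp_pos"];r0,a0=np.hypot(*p[:2]),np.arctan2(p[1],p[0])
g=f2w(-125,0);r1,a1=np.hypot(*g),np.arctan2(g[1],g[0]);y0=yawof(T)
n=10;pts=[];ys=[]
for i in range(1,n+1):
    k=i/n;r=r0+(r1-r0)*k;a=a0+(a1-a0)*k;pts.append([r*np.cos(a),r*np.sin(a),p[2]+(150-p[2])*k]);ys.append(y0+(TH-y0)*k)
plan(pts,ys)
```

```text
t 1.15 tcp [ 524.6 -383.1  193.8] fix [-417.6  123.1] yaw 1.031 tilt [-0.005 -0.003  0.   ] F [0.2 0.8 0.3] w -0.1 q [-0.79  0.27  1.67  0.    1.21 -0.25]
[32.5  0.3  4.4] az -0.061
[32.4  0.6  4.4] az -0.061
[32.3  1.   4.4] az -0.061
[32.2  1.4  4.4] az -0.061
[32.1  1.7  4.4] az -0.061
[32.   2.1  4.4] az -0.061
[31.8  2.4  4.4] az -0.061
[31.7  2.8  4.4] az -0.061
[31.6  3.1  4.4] az -0.061
[31.5  3.5  4.4] az -0.061
```

>>> {"method": "apply_moves", "body": {
  "steps": "1 0.040 0 0.005 0 0 -0.077;1 0.040 0.001 0.005 0 0 -0.077;1 0.040 0.001 0.005 0 0 -0.077;1 0.040 0.002 0.005 0 0 -0.077;1 0.040 0.002 0.005 0 0 -0.077;1 0.040 0.003 0.005 0 0 -0.077;1 0.040 0.003 0.005 0 0 -0.077;1 0.035 0.004 0.005 0 0 -0.077"
}}

```text
time: 2.15
tcp_pos: [623.5, -74.5, 150.6]
ee_rot: [0.672, 0.741, 0.001, -0.005]
ft_force: [1.1, 0.3, -0.4]
gripper_width: 0.2
```

Run:
```python
from h import *
import cv2
show()
plan([[*f2w(-110,0),120]],[TH])
im=capture("wrist");cv2.imwrite("pics/w1.png",im[:,:,::-1])
```

```text
t 2.15 tcp [623.5 -74.5 150.6] fix [-117.2    1.6] yaw 1.669 tilt [-0.006 -0.009 -0.   ] F [ 1.1  0.3 -0.4] w 0.2 q [-0.28  0.26  1.76  0.01  1.13 -0.38]
[ 7.1  1.8 30.6] az 0.024
```

View pics/w1.png

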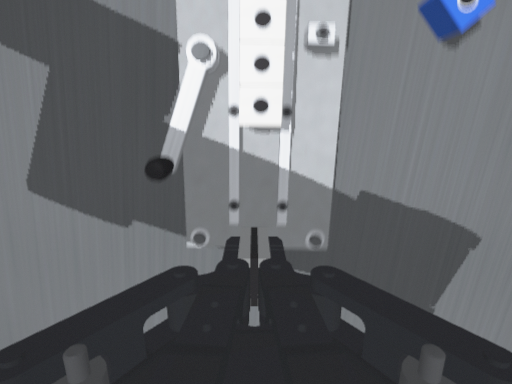

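Run:
```python
import cv2
a=cv2.imread("pics/w1.png");cv2.imwrite("pics/w1z.png",cv2.resize(a[0:255,140:350],None,fx=2.35,fy=2.35,interpolation=cv2.INTER_CUBIC))
from h import *
show()
for i in range(1):
    s,T=pose()
    im=capture("wrist");cv2.imwrite("pics/w2.png",im[:,:,::-1])
    np.save("T2.npy",T)
a=im[:,:,::-1]
cv2.imwrite("pics/w2z.png",cv2.resize(a[0:255,140:350],None,fx=2.35,fy=2.35,interpolation=cv2.INTER_CUBIC))
```

```text
t 2.2 tcp [623.  -70.2 149.7] fix [-112.9    1.8] yaw 1.673 tilt [-0.007 -0.012 -0.   ] F [-0.8  2.6 -0.1] w 0.1 q [-0.28  0.26  1.76  0.01  1.13 -0.38]
```

View pics/w2z.png

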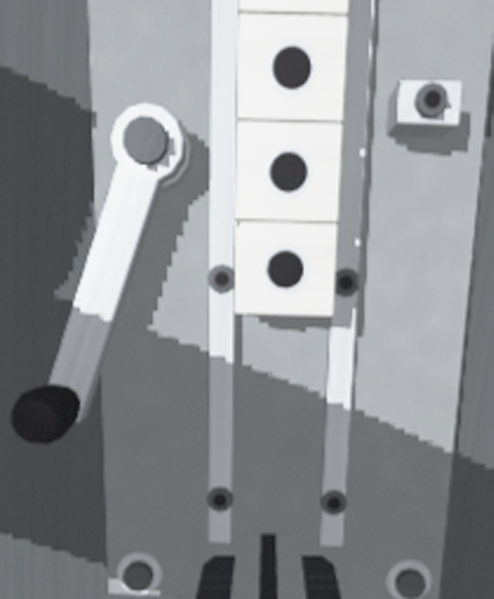

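Run:
```python
from h import *
T=np.load("T2.npy")
def w(x,y,z): return on("wrist",tz(x,y,2.35,140,0),z,T)
for n,x,y,z in [("b5",285,269,42),("b4",288,172,42),("b3",292,67,42),("re1",233,314,42),("re2",333,316,42),("bar+",220,543,18),("bar-",331,545,18),("piv",146,139,36),("knob",36,415,66)]:
    p=w(x,y,z);print(n,p.round(1),w2f(p).round(1))
F=[(-160,24),(-160,-24),(-4,50)]
th,t,r=fit(F,[w(220,543,18),w(331,545,18),w(146,139,36)]);print(th,t,r.round(1))
show()
```

```text
b5 [620.8  -3.8  42. ] [-46.5  -0.9]
b4 [618.3  28.3  42. ] [-14.3  -0.8]
b3 [616.1  60.7  42. ] [18.1 -1. ]
re1 [603.8 -21.3  42. ] [-62.7  17.3]
re2 [639.8 -18.3  42. ] [-62.4 -18.8]
bar+ [ 605.7 -119.7   18. ] [-161.    22.7]
bar- [ 653.4 -115.6   18. ] [-160.4  -25.2]
piv [568.   34.7  36. ] [-4.2 48.8]
knob [541.5 -60.3  66. ] [-97.   82.3]
1.6451875594038916 [617.65034347  42.0851475 ] [[ 0.1 -0.4]
 [-0.1  0.1]
 [-0.   0.3]]
t 2.25 tcp [622.9 -72.5 149.9] fix [-115.1    2. ] yaw 1.67 tilt [-0.008 -0.01  -0.   ] F [-1.  -0.9  0.4] w 0.1 q [-0.28  0.26  1.76  0.01  1.13 -0.38]
```

```bash
sed -i 's/T0=np.array(\[616.4,42.5\])/T0=np.array([617.4,42.2])/' h.py
python3 - <<'E'
from h import *
plan([[*f2w(-105,0),26]],[TH])
E
```

```text
[  9.7   3.3 123.9] az 0.025
```

>>> {"method": "apply_moves", "body": {
  "steps": "1 0.005 0.0015 0.03 -0.008 -0.01 0.025;1 0.003 0.001 0.03 0 0 0;1 0 0 0.025 0 0 0;1 0 0 0.015 0 0 0;1 0 0 0 0 0 0"
}}

```text
time: 2.88
tcp_pos: [625.3, -67.0, 48.1]
ee_rot: [0.682, 0.732, -0.0, 0.002]
ft_force: [-0.0, -0.9, -0.4]
gripper_width: -0.1
```

Run:
```python
from h import *
import cv2
show()
plan([[*f2w(-105,0),26]],[TH])
for n in("wrist","side"):
    im=capture(n);cv2.imwrite(f"pics/{n}3.png",im[:,:,::-1])
```

```text
t 2.88 tcp [625.3 -67.   48.1] fix [-109.5    0.2] yaw 1.641 tilt [ 0.002  0.003 -0.   ] F [-0.  -0.9 -0.4] w -0.1 q [-0.27  0.39  1.81 -0.    0.94 -0.34]
[ 4.5  0.2 22.1] az -0.004
```

View pics/wrist3.png

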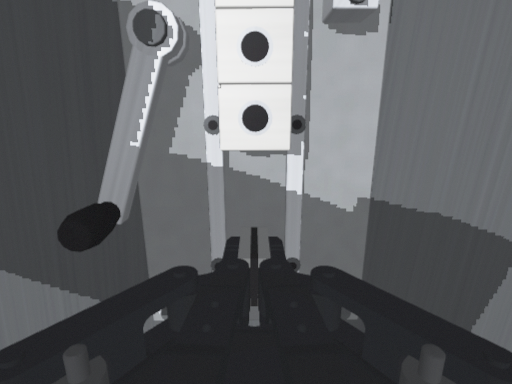

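>>> {"method": "apply_moves", "body": {
  "steps": "1 0 0 0.015 0 0 0;1 0 0 0.009 0 0 0;1 0 0 0 0 0 0;1 0.01 0 0 0 0 0;1 0.01 0 0 0 0 0;1 0.006 0 0 0 0 0"
}}

```text
time: 3.72
tcp_pos: [627.0, -40.3, 27.3]
ee_rot: [0.682, 0.731, 0.002, 0.006]
ft_force: [0.8, -0.4, 0.1]
gripper_width: -0.3
```

Run:
```python
from h import *
show()
plan([[*f2w(-73,0),25]],[TH])
```

```text
t 3.73 tcp [627.  -40.3  27.3] fix [-83.   -3.4] yaw 1.641 tilt [ 0.011  0.006 -0.   ] F [ 0.8 -0.4  0.1] w -0.3 q [-0.22  0.42  1.82 -0.    0.9  -0.29]
[10.  -3.5  2.3] az -0.004
```

>>> {"method": "apply_moves", "body": {
  "steps": "1 0.004 -0.003 0.001 0.008 0.004 0;1 0.003 0 0 0 0 0;1 0.002 0 0 0 0 0;1 0.003 0 0 0 0 0;1 0.004 0 0 0 0 0"
}}

```text
time: 4.35
tcp_pos: [623.0, -24.6, 26.7]
ee_rot: [0.681, 0.732, -0.0, 0.003]
ft_force: [-0.5, -3.0, -0.8]
gripper_width: 0.4
```

Run:
```python
from h import *
import cv2
show()
plan([[*f2w(-73,0),25]],[TH])
for n in("wrist","side"):
    im=capture(n);cv2.imwrite(f"pics/{n}4.png",im[:,:,::-1])
```

```text
t 4.35 tcp [623.  -24.6  26.7] fix [-67.   -0.7] yaw 1.642 tilt [0.003 0.005 0.   ] F [-0.5 -3.  -0.8] w 0.4 q [-0.2   0.41  1.83 -0.    0.9  -0.27]
[-6.  -0.6  1.7] az -0.003
```

View pics/wrist4.png

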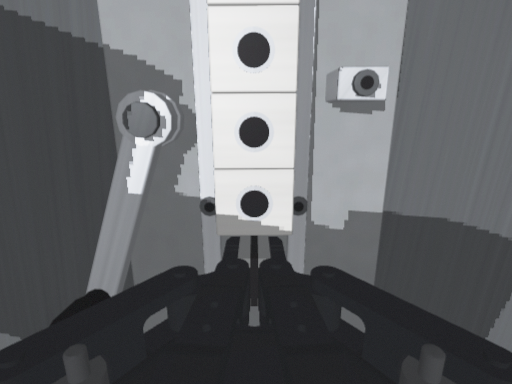

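>>> {"method": "apply_moves", "body": {
  "steps": "1 0.007 0 0 0 0 0;1 0.008 0 0 0 0 0;1 0.008 0 0 0 0 0;1 0.008 0 0 0 0 0;1 0.006 0 0 0 0 0"
}}

```text
time: 5.08
tcp_pos: [620.3, 14.7, 26.7]
ee_rot: [0.681, 0.732, -0.0, 0.003]
ft_force: [0.5, -3.5, -0.3]
gripper_width: -0.1
```

Run:
```python
from h import *
show()
plan([[*f2w(-6,0),25]],[TH])
```

```text
t 5.08 tcp [620.3  14.7  26.7] fix [-27.7  -0.8] yaw 1.642 tilt [ 0.003  0.005 -0.   ] F [ 0.5 -3.5 -0.3] w -0.1 q [-0.14  0.41  1.83 -0.    0.9  -0.21]
[21.7 -0.9  1.7] az -0.003
```

>>> {"method": "apply_moves", "body": {
  "steps": "1 0.005 0 0 0 0 0;1 0.005 0 0 0 0 0;1 0.004 0 0 0 0 0;1 0.003 0 0 0 0 0"
}}

```text
time: 5.58
tcp_pos: [619.0, 33.0, 26.7]
ee_rot: [0.681, 0.732, -0.0, 0.003]
ft_force: [-0.4, -2.8, -1.0]
gripper_width: 0.1
```

Run:
```python
from h import *
import cv2
show()
plan([[*f2w(-6,0),25]],[TH])
for n in("wrist","side"):
    im=capture(n);cv2.imwrite(f"pics/{n}5.png",im[:,:,::-1])
a=im[:,:,::-1];cv2.imwrite("pics/side5z.png",cv2.resize(a[150:265,200:310],None,fx=5,fy=5,interpolation=cv2.INTER_CUBIC))
```

```text
t 5.58 tcp [619.   33.   26.7] fix [-9.3 -0.9] yaw 1.643 tilt [0.003 0.005 0.   ] F [-0.4 -2.8 -1. ] w 0.1 q [-0.11  0.41  1.84 -0.01  0.9  -0.18]
[ 3.3 -0.9  1.7] az -0.002
```

View pics/side5z.png

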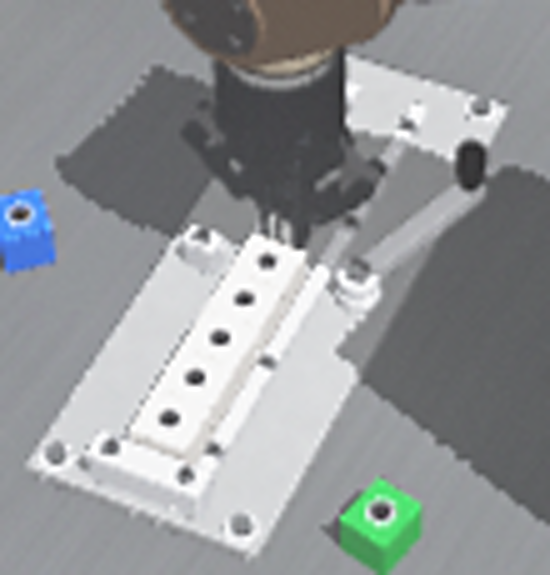

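View pics/wrist5.png

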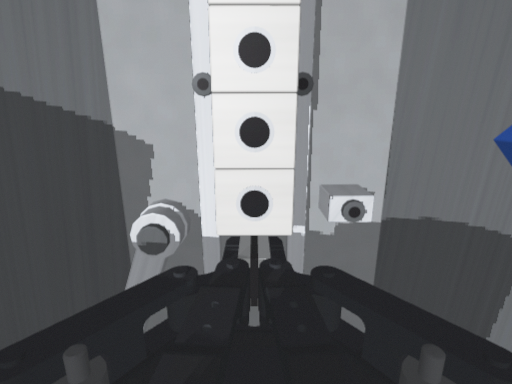

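>>> {"method": "apply_moves", "body": {
  "steps": "1 0.003 0 0 0 0 0;1 0.002 0 0 0 0 0;1 0.002 0 0 0 0 0"
}}

```text
time: 6.05
tcp_pos: [619.0, 37.3, 26.9]
ee_rot: [0.68, 0.733, -0.002, 0.005]
ft_force: [0.1, -10.5, -0.3]
gripper_width: 0.0
```

Run:
```python
from h import *
show()
```

```text
t 6.05 tcp [619.   37.3  26.9] fix [-5.  -1.2] yaw 1.645 tilt [ 0.004  0.011 -0.   ] F [  0.1 -10.5  -0.3] w 0.0 q [-0.1   0.41  1.83 -0.01  0.9  -0.17]
```

>>> {"method": "apply_moves", "body": {
  "steps": "1 0.003 0 0 0 0 0;1 0.003 0 0 0 0 0;1 0.003 0 0 0 0 0"
}}

```text
time: 6.42
tcp_pos: [619.3, 37.2, 27.1]
ee_rot: [0.679, 0.734, -0.008, 0.011]
ft_force: [-1.3, -11.1, -0.1]
gripper_width: 0.1
```

Run:
```python
from h import *
import cv2
show()
for n in("top","side"):
    im=capture(n);cv2.imwrite(f"pics/{n}6.png",im[:,:,::-1])
    if n=="top":cv2.imwrite("pics/top6z.png",cv2.resize(im[140:225,195:340,::-1],None,fx=5.5,fy=5.5,interpolation=cv2.INTER_CUBIC))
a=im[:,:,::-1];cv2.imwrite("pics/side6z.png",cv2.resize(a[150:265,200:310],None,fx=5,fy=5,interpolation=cv2.INTER_CUBIC))
```

```text
t 6.42 tcp [619.3  37.2  27.1] fix [-5.2 -1.5] yaw 1.65 tilt [0.004 0.028 0.   ] F [ -1.3 -11.1  -0.1] w 0.1 q [-0.09  0.41  1.83 -0.03  0.89 -0.15]
```

View pics/side6z.png

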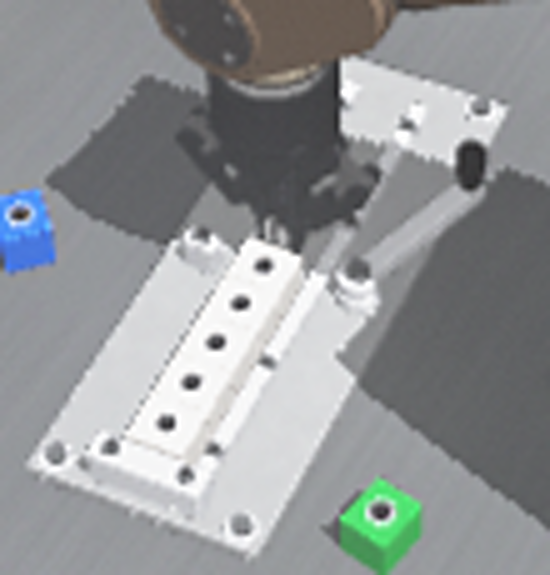

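View pics/top6z.png

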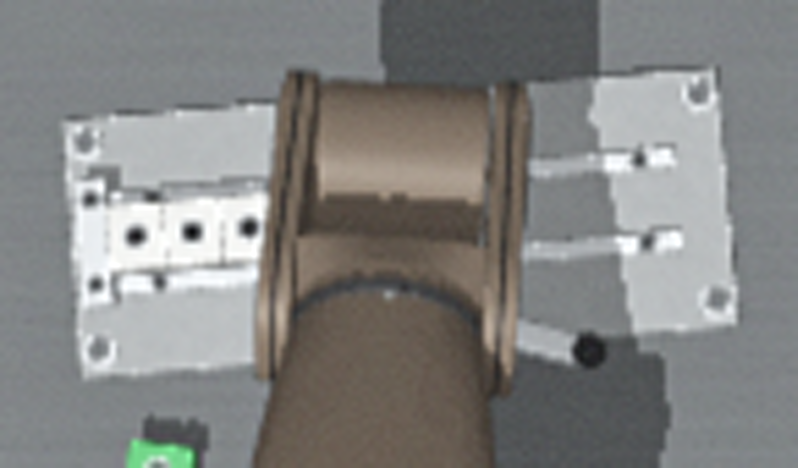

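>>> {"method": "apply_moves", "body": {
  "steps": "1 -0.01 0 0 0 0.02 0;1 -0.02 0 0 0 0 0;1 -0.02 0 -0.01 0 0 0;1 -0.01 0 -0.04 0 0 0;1 0 0 -0.05 0 0 0;1 0 0 -0.01 0 0 0"
}}

```text
time: 7.28
tcp_pos: [622.9, -25.5, 140.8]
ee_rot: [0.68, 0.733, -0.001, 0.001]
ft_force: [0.5, -0.8, 0.1]
gripper_width: -0.3
```

```bash
cat >> h.py <<'E'
def kn(q): return np.array([-4-100*np.sin(q),50-100*np.cos(q)])
def behind(q,d): return kn(q)+d*np.array([-np.cos(q),np.sin(q)])
E
python3 - <<'E'
from h import *
import cv2
show()
p=on("top",tz(136,235),42);print("b1",w2f(p))
print("b1s",w2f(on("side",tz(167,423,5,200,150),42)),"b5s",w2f(on("side",tz(263,265,5,200,150),42)))
s,T=pose();p=s["tcp_pos"];y0=yawof(T);g=f2w(*behind(1.9,45));print(g)
n=12
plan([[*(p[:2]+(g-p[:2])*min(1,i/8)),110] for i in range(1,n+1)],[y0+(TH-1.9-y0)*i/n for i in range(1,n+1)])
E
```

```text
t 7.28 tcp [622.9 -25.5 140.8] fix [-68.   -0.5] yaw 1.646 tilt [0.001 0.002 0.   ] F [ 0.5 -0.8  0.1] w -0.3 q [-0.2   0.26  1.78 -0.    1.1  -0.28]
b1 [ 1.49172226e+02 -2.95300854e-02]
b1s [148.76663541  -0.96485736] b5s [20.84741996 -2.10358688]
[499.06474469 -50.91105863]
[ -2.  -15.7  30.8] az 0.158
[ -4.5 -15.2  -0. ] az 0.158
[ -6.8 -14.3  -0. ] az 0.158
[ -9. -13.  -0.] az 0.158
[-10.9 -11.4  -0. ] az 0.158
[-12.6  -9.6  -0. ] az 0.158
[-13.9  -7.5  -0. ] az 0.158
[-14.9  -5.2  -0. ] az 0.158
[ 0.  0. -0.] az 0.158
[ 0.  0. -0.] az 0.158
[ 0.  0. -0.] az 0.158
[ 0. -0. -0.] az 0.158
```

>>> {"method": "apply_moves", "body": {
  "steps": "1 -0.002 -0.0155 0 0 0 0.158;1 -0.0045 -0.015 0 0 0 0.158;1 -0.007 -0.0145 0 0 0 0.158;1 -0.009 -0.013 0 0 0 0.158;1 -0.011 -0.0115 0 0 0 0.158;1 -0.0125 -0.0095 0 0 0 0.158;1 -0.014 -0.0075 0 0 0 0.158;1 -0.015 -0.005 0 0 0 0.158"
}}

```text
time: 8.28
tcp_pos: [493.0, -51.4, 138.5]
ee_rot: [0.986, 0.168, -0.002, -0.001]
ft_force: [0.5, 0.4, -0.5]
gripper_width: -0.2
```

Run:
```python
from h import *
show()
s,T=pose();p=s["tcp_pos"];y0=yawof(T);g=f2w(*behind(1.9,45))
n=5
plan([[*(p[:2]+(g-p[:2])*i/n),110] for i in range(1,n+1)],[y0+(TH-1.9-y0)*i/n for i in range(1,n+1)])
```

```text
t 8.28 tcp [493.  -51.4 138.5] fix [-84.1 131. ] yaw 0.338 tilt [-0.002  0.003  0.   ] F [ 0.5  0.4 -0.5] w -0.2 q [-0.31 -0.01  2.09  0.    1.07  0.92]
[ 1.2  0.3 28.5] az 0.119
[ 1.2  0.2 -0. ] az 0.119
[ 1.2  0.  -0. ] az 0.119
[ 1.2 -0.1 -0. ] az 0.119
[ 1.2 -0.3 -0. ] az 0.119
```

>>> {"method": "apply_moves", "body": {
  "steps": "1 0 0 0.01 0 0 0.119;1 0 0 0.005 0 0 0.119;1 0 0 0 0 0 0.119;1 0 0 0 0 0 0.119;1 0 0 0 0 0 0.11;1 0 0 0 0 0 0"
}}

```text
time: 9.02
tcp_pos: [488.4, -51.7, 119.3]
ee_rot: [0.991, -0.134, -0.006, -0.002]
ft_force: [0.7, 0.1, -1.0]
gripper_width: -0.2
```

Run:
```python
from h import *
import cv2
show()
g=f2w(*behind(1.9,45))
plan([[*g,42]],[TH-1.9])
s,T=pose();np.save("T7.npy",T)
im=capture("wrist");cv2.imwrite("pics/w7.png",im[:,:,::-1])
```

```text
t 9.03 tcp [488.4 -51.7 119.3] fix [-84.1 135.7] yaw -0.269 tilt [-0.002  0.012  0.   ] F [ 0.7  0.1 -1. ] w -0.2 q [-0.31  0.01  2.11  0.    1.04  1.53]
[10.1 -3.6 77.3] az -0.014
```

View pics/w7.png

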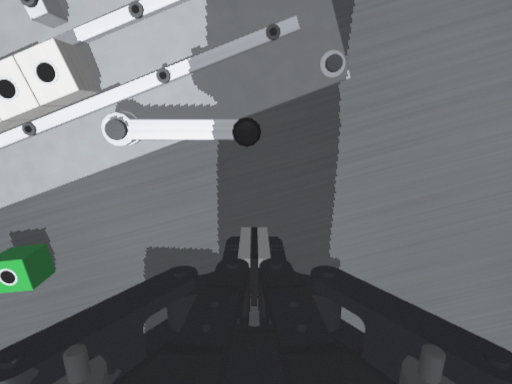

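Run:
```python
from h import *
T=np.load("T7.npy")
for n,u,z in [("knob",(247,133),66),("piv",(116,130),36)]:
    p=on("wrist",u,z,T);print(n,p.round(1),w2f(p).round(1),"tool",(T[:3,:3].T@(p-T[:3,3])).round(1))
print(kn(1.9))
```

```text
knob [540.5 -62.5  66. ] [-98.7  84.5] tool [53.7 -3.4 52.7]
piv [567.1  34.3  36. ] [-4.2 50.8] tool [  54.  -103.7   82.9]
[-98.63000877  82.32895669]
```

>>> {"method": "apply_moves", "body": {
  "steps": "1 0 -0.003 0.025 0 0.008 0;1 0 0 0.025 0 0 0;1 0 0 0.018 0 0 0;1 0 0 0 0 0 0"
}}

```text
time: 9.57
tcp_pos: [488.9, -48.8, 49.8]
ee_rot: [0.991, -0.131, -0.001, -0.001]
ft_force: [-0.8, 0.2, 0.5]
gripper_width: 0.0
```

Run:
```python
from h import *
show()
g=f2w(*behind(1.91,26))
plan([[*g,42]],[TH-1.91])
```

```text
t 9.57 tcp [488.9 -48.8  49.8] fix [-81.3 134.9] yaw -0.262 tilt [-0.003  0.003  0.   ] F [-0.8  0.2  0.5] w 0.0 q [-0.31  0.12  2.14  0.    0.88  1.52]
[28.4 -1.   7.8] az 0.003
```

>>> {"method": "apply_moves", "body": {
  "steps": "1 0.01 0 0.006 0 0 0;1 0.01 0 0.001 0 0 0;1 0.006 -0.001 0 0 0 0;1 0.002 0 0 0 0 0"
}}

```text
time: 10.07
tcp_pos: [520.5, -56.4, 44.9]
ee_rot: [0.991, -0.13, 0.001, -0.001]
ft_force: [-0.2, 0.1, 0.4]
gripper_width: -0.1
```

Run:
```python
from h import *
import cv2
show()
g=f2w(*behind(1.91,21))
plan([[*g,42]],[TH-1.91])
im=capture("wrist");cv2.imwrite("pics/w8.png",im[:,:,::-1])
```

```text
t 10.07 tcp [520.5 -56.4  44.9] fix [-91.1 104. ] yaw -0.261 tilt [-0.003 -0.002 -0.   ] F [-0.2  0.1  0.4] w -0.1 q [-0.3   0.19  2.07  0.    0.88  1.53]
[ 0.9 -0.1  2.9] az 0.004
```

View pics/w8.png

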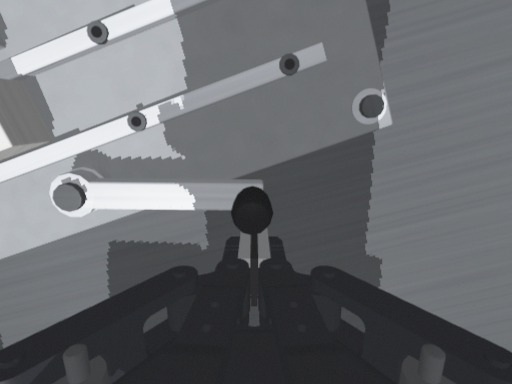

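>>> {"method": "apply_moves", "body": {
  "steps": "1 0.006 0.001 0.001 0 0 -0.05;1 0.009 0.002 0 0 0 -0.09;1 0.009 0.002 0 0 0 -0.09;1 0.009 0.002 0 0 0 -0.09"
}}

```text
time: 10.62
tcp_pos: [550.8, -67.1, 44.0]
ee_rot: [0.999, 0.035, -0.001, -0.002]
ft_force: [-1.1, 0.3, 1.3]
gripper_width: 0.0
```

```bash
cat >> h.py <<'E'
def sweep(n,dq,d=21,z=44,k0=None):
    """estimate q from TCP fixture pos assuming contact, plan n rows"""
    s,T=pose();f=w2f(s["tcp_pos"]);v=f-np.array([-4,50])
    # TCP = pivot +100*(-sin q,-cos q)+d*(-cos q,sin q); angle
    a=np.arctan2(v[0],v[1]);a0=np.arctan2(-d,-100)  # at q=0 v=(-d,-100)
    q=(a-a0)%(2*np.pi);q=q-2*np.pi if q>np.pi else q
    # lateral offset in arm frame given yaw-based q
    qy=TH-yawof(T);print("q_pos",round(q,3),"q_yaw",round(qy,3),"r",round(np.hypot(*v),1),"want",round(np.hypot(100,d),1))
    qs=[q-dq*(i+1) for i in range(n)]
    plan([[*f2w(*behind(x,d)),z] for x in qs],[TH-x for x in qs])
E
python3 - <<'E'
from h import *
import cv2
show();sweep(4,.1)
im=capture("wrist");cv2.imwrite("pics/w9.png",im[:,:,::-1])
E
```

```text
t 10.62 tcp [550.8 -67.1  44. ] fix [-104.    74.6] yaw 0.07 tilt [-0.004  0.002 -0.   ] F [-1.1  0.3  1.3] w 0.0 q [-0.31  0.26  1.99  0.    0.9   1.19]
q_pos 1.605 q_yaw 1.575 r 103.0 want 102.2
[10.2  1.1 -0. ] az -0.071
[10.1  1.6 -0. ] az -0.1
[10.1  1.6 -0. ] az -0.1
[10.1  1.6 -0. ] az -0.1
```

View pics/w9.png

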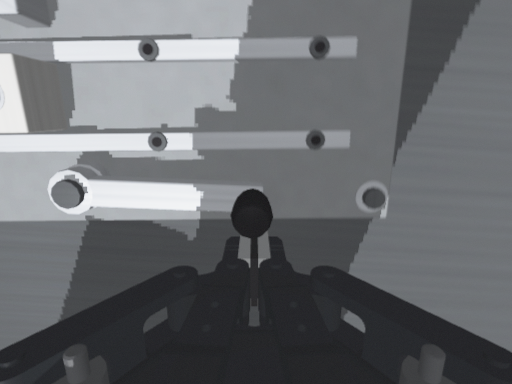

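Keeper moving, contact centred on the knob. Continue.

>>> {"method": "apply_moves", "body": {
  "steps": "1 0.010 0.001 0 0 0 -0.085;1 0.010 0.0015 0 0 0 -0.1;1 0.010 0.0015 0 0 0 -0.1;1 0.010 0.0015 0 0 0 -0.1;1 0.010 0.0015 0 0 0 -0.1"
}}

```text
time: 11.3
tcp_pos: [600.0, -62.2, 43.8]
ee_rot: [0.96, 0.28, -0.002, -0.001]
ft_force: [-0.8, -1.3, 0.7]
gripper_width: 0.2
```

Run:
```python
from h import *
import cv2
show();sweep(5,.1)
im=capture("wrist");cv2.imwrite("pics/w10.png",im[:,:,::-1])
```

```text
t 11.3 tcp [600.  -62.2  43.8] fix [-102.8   25.1] yaw 0.567 tilt [-0.004  0.004 -0.   ] F [-0.8 -1.3  0.7] w 0.2 q [-0.27  0.35  1.87 -0.    0.93  0.73]
q_pos 1.117 q_yaw 1.078 r 101.9 want 102.2
[10.   2.3 -0.2] az -0.061
[10.1  1.6 -0. ] az -0.1
[10.1  1.6 -0. ] az -0.1
[10.1  1.6 -0. ] az -0.1
[10.1  1.6 -0. ] az -0.1
```

View pics/w10.png

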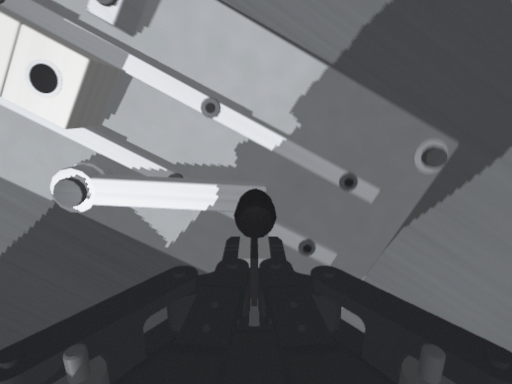

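>>> {"method": "apply_moves", "body": {
  "steps": "1 0.010 0.002 0 0 0 -0.075;1 0.010 0.0015 0 0 0 -0.1;1 0.010 0.0015 0 0 0 -0.1;1 0.010 0.0015 0 0 0 -0.1;1 0.010 0.0015 0 0 0 -0.1"
}}

```text
time: 11.98
tcp_pos: [641.6, -35.0, 43.9]
ee_rot: [0.866, 0.5, -0.003, -0.001]
ft_force: [0.4, -1.8, -1.1]
gripper_width: 0.1
```

Run:
```python
from h import *
import cv2
show();sweep(5,.1)
im=capture("wrist");cv2.imwrite("pics/w11.png",im[:,:,::-1])
```

```text
t 11.97 tcp [641.6 -35.   43.9] fix [-78.8 -18.4] yaw 1.047 tilt [-0.004  0.004  0.   ] F [ 0.4 -1.8 -1.1] w 0.1 q [-0.21  0.43  1.77 -0.    0.95  0.31]
q_pos 0.623 q_yaw 0.598 r 101.3 want 102.2
[ 9.9  2.7 -0.1] az -0.075
[10.1  1.6 -0. ] az -0.1
[10.1  1.6 -0. ] az -0.1
[10.1  1.6 -0. ] az -0.1
[10.1  1.6 -0. ] az -0.1
```

View pics/w11.png

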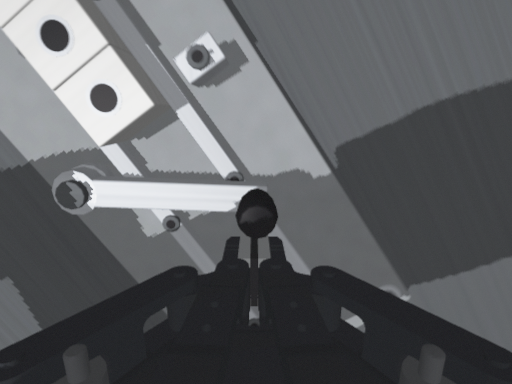

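>>> {"method": "apply_moves", "body": {
  "steps": "1 0.010 0.0025 0 0 0 -0.08;1 0.010 0.002 0 0 0 -0.1;1 0.010 0.002 0 0 0 -0.1;1 0.010 0.002 0 0 0 -0.1;1 0.007 0.0015 0 0 0 -0.07"
}}

```text
time: 12.65
tcp_pos: [665.6, 5.5, 43.8]
ee_rot: [0.733, 0.681, -0.004, -0.002]
ft_force: [1.0, -1.6, 0.6]
gripper_width: 0.1
```

Run:
```python
from h import *
show();sweep(3,.04)
```

```text
t 12.65 tcp [665.6   5.5  43.8] fix [-40.2 -45.3] yaw 1.497 tilt [-0.008  0.003  0.   ] F [ 1.  -1.6  0.6] w 0.1 q [-0.14  0.47  1.71 -0.    0.97 -0.07]
q_pos 0.156 q_yaw 0.148 r 101.9 want 102.2
[ 4.   1.  -0.2] az -0.032
[ 4.   0.8 -0. ] az -0.04
[ 4.   0.8 -0. ] az -0.04
```

>>> {"method": "apply_moves", "body": {
  "steps": "1 0.005 0.001 0 0 0 -0.05;1 0.005 0.001 0 0 0 -0.05;1 0.004 0.001 0 0 0 -0.03;1 0.003 0 0 0 0 0"
}}

```text
time: 13.15
tcp_pos: [668.3, 21.9, 43.9]
ee_rot: [0.689, 0.725, -0.004, -0.001]
ft_force: [0.7, -0.4, -0.2]
gripper_width: -0.1
```

Run:
```python
from h import *
import cv2
show();sweep(1,.04)
im=capture("wrist");cv2.imwrite("pics/w12.png",im[:,:,::-1])
```

```text
t 13.15 tcp [668.3  21.9  43.9] fix [-24.  -49.2] yaw 1.621 tilt [-0.007  0.004  0.   ] F [ 0.7 -0.4 -0.2] w -0.1 q [-0.12  0.47  1.7  -0.01  0.98 -0.16]
q_pos -0.008 q_yaw 0.024 r 101.2 want 102.2
[ 3.9  1.6 -0.1] az -0.072
```

View pics/w12.png

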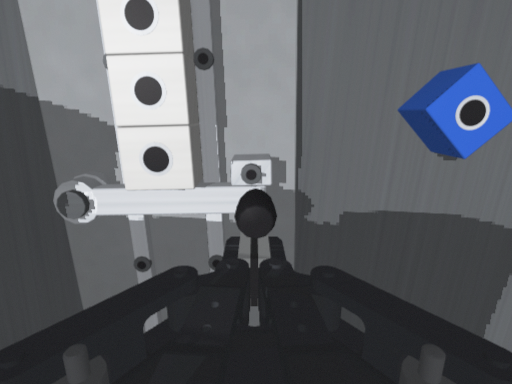

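>>> {"method": "apply_moves", "body": {
  "steps": "1 0.003 0 0 0 0 -0.015;1 0.003 0 0 0 0 0"
}}

```text
time: 13.45
tcp_pos: [668.4, 22.5, 44.1]
ee_rot: [0.683, 0.731, -0.008, 0.003]
ft_force: [0.3, -9.4, -1.9]
gripper_width: -0.2
```

>>> {"method": "apply_moves", "body": {
  "steps": "1 0.003 0 0 0 0 0;1 0.003 0 0 0 0 0"
}}

```text
time: 13.7
tcp_pos: [668.4, 22.3, 44.2]
ee_rot: [0.683, 0.731, -0.011, 0.007]
ft_force: [0.8, -8.9, -1.2]
gripper_width: 0.2
```

Run:
```python
from h import *
show();sweep(1,.04)
```

```text
t 13.7 tcp [668.4  22.3  44.2] fix [-23.6 -49.4] yaw 1.639 tilt [-0.007  0.026  0.   ] F [ 0.8 -8.9 -1.2] w 0.2 q [-0.11  0.47  1.7  -0.03  0.97 -0.16]
q_pos -0.012 q_yaw 0.006 r 101.3 want 102.2
[3.9 1.5 0.2] az -0.059
```

>>> {"method": "apply_moves", "body": {
  "steps": "1 -0.01 0 0 0 0.02 0;1 -0.02 0 0 0 0 0;1 -0.02 0 -0.01 0 0 0;1 -0.01 0 -0.04 0 0 0;1 -0.03 0 -0.05 0 0 0;1 -0.05 0 -0.03 0 0 0;1 -0.05 0 0 0 0 0;1 -0.05 0 0 0 0 0"
}}

```text
time: 14.7
tcp_pos: [685.3, -227.0, 183.7]
ee_rot: [0.683, 0.731, -0.003, -0.0]
ft_force: [-0.2, -0.3, -0.6]
gripper_width: -0.1
```

Run:
```python
from h import *
import cv2
show()
for n in("top","side"):
    im=capture(n)[:,:,::-1]
    cv2.imwrite(f"pics/{n}20.png",im)
    if n=="top":cv2.imwrite("pics/top20z.png",cv2.resize(im[140:225,195:340],None,fx=5.5,fy=5.5,interpolation=cv2.INTER_CUBIC))
    else: cv2.imwrite("pics/side20z.png",cv2.resize(im[150:265,200:310],None,fx=5,fy=5,interpolation=cv2.INTER_CUBIC))
```

```text
t 14.7 tcp [ 685.3 -227.   183.7] fix [-273.5  -47.7] yaw 1.639 tilt [-0.005  0.004 -0.   ] F [-0.2 -0.3 -0.6] w -0.1 q [-0.46  0.43  1.49 -0.01  1.23 -0.52]
```

View pics/top20z.png

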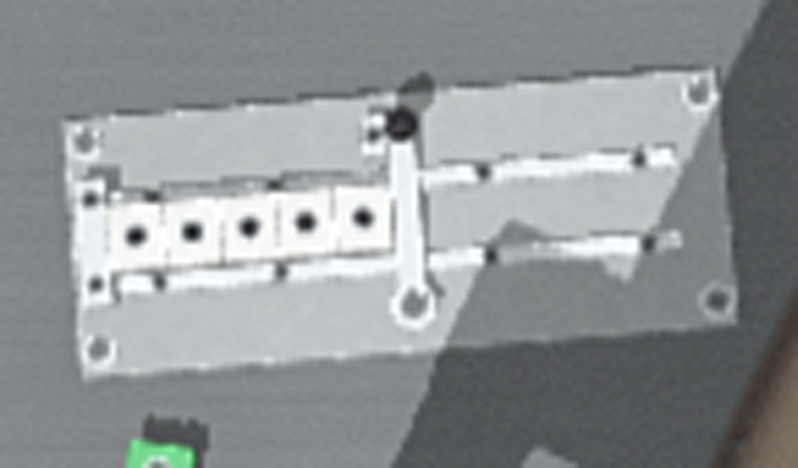

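View pics/side20z.png

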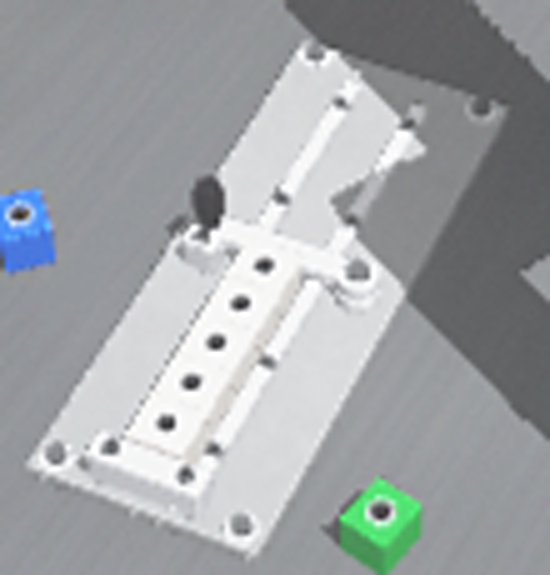

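View pics/top20.png

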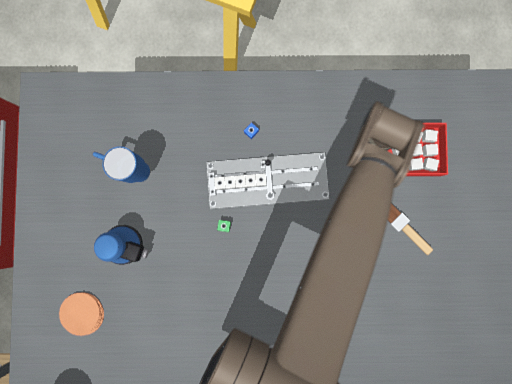

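>>> {"method": "apply_moves", "body": {
  "steps": "1 0 0 0 0 0 0;1 0 0 0 0 0 0"
}}

```text
time: 15.05
tcp_pos: [684.6, -232.1, 184.4]
ee_rot: [0.685, 0.728, -0.003, 0.001]
ft_force: [0.8, 0.3, -0.7]
gripper_width: 0.1
```

Run:
```python
from h import *
for p,z in [((136,235),42),((363,218),42),((401,124),66),((413,304),36)]:
    print(w2f(on("top",tz(*p),z)).round(1))
k=w2f(on("top",tz(401,124),66));pv=w2f(on("top",tz(413,304),36));v=k-pv;print("q",np.arctan2(-v[0],-v[1]))
show();print(finish_job())
```

```text
[149.2  -0. ]
[21.   0.5]
[ -4.1 -47.5]
[-3.3 50.7]
q 0.00804583391012891
t 15.05 tcp [ 684.6 -232.1  184.4] fix [-278.5  -46.7] yaw 1.631 tilt [-0.004  0.006 -0.   ] F [ 0.8  0.3 -0.7] w 0.1 q [-0.46  0.43  1.48 -0.01  1.23 -0.52]
the job is handed in; nothing more can be done
None
```

The row is tight against the end stop and the keeper is shut behind the tail blank. I handed the job in at about 15 s of the 56 s; no verdict was reported.

I pushed the row home with shut fingers behind the tail blank only. It stopped advancing at about 11 N. I then swung the keeper shut with the fingertips behind its knob, until it stopped at about 9 N. After that I backed the arm well clear.

Last checks from the top camera, after backing off:

| Item | Measured | Target |
|---|---|---|
| blank1, fixture x | 149.2 mm | 149 mm |
| blank5, fixture x | 21.0 mm | 21 mm |
| blank1 and blank5, fixture y | within 0.5 mm | within 5 mm |
| Keeper angle | about 0.01 rad | below 0.06 rad |

- **Bystanders:** the sander, tumbler and brush looked unmoved in the last top picture. The arm hid part of the brush, and I did not measure any of them.
- **Small disagreement:** the side camera read y about 1 to 2 mm lower than the top camera, measured after the push and before the keeper was shut. That is within the calibration error and the 5 mm limit.
- **Failed checks:** none.

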